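# Sort the slide-mounting things into their trays

### The job

Clear up after mounting slides: stand the staining jar upright in the large well of the bottle block and the small bottle upright in its small well; lay the slide mailer in the long bay and the cover-glass box in the short bay of the two-bay slide tray, and the eraser in the small undivided stationery tray, all flat on the floor and right side up. Leave the timer and the tape roll where they are.

Things in the scene. Friction and masses are not known exactly. Their poses are not given: they have to be found in the camera images.
- coplin_jar: Staining jar: round glass jar with a black lid and a pinkish filling, 59 mm diameter at its widest, 102 mm tall over the lid (the lid, 48 mm diameter, is the top 17 mm), standing loose on the desk; it can be gripped round the glass at 40 to 85 mm height as if it were a plain 59 mm cylinder. Origin: centre of its underside, z up.
- oil_bottle: Small bottle: short round bottle of brown liquid with a white screw cap, body 30 mm diameter, 66 mm tall over the cap (the cap, 21 mm diameter, is the top 13 mm), standing loose. Origin: centre of its underside, z up.
- slide_mailer: Slide mailer: flat pale grey plastic box with a paper label on top, 84 mm along its x, 35 mm along its y, 21 mm high, lying loose. Origin: centre of its underside, z up.
- coverslip_box: Cover-glass box: small square box with blue lid and white lower half, 35 x 35 mm, 21 mm high, lying loose. Origin: centre of its underside, z up.
- eraser: Eraser: oblong, half blue sleeve and half white, 50 mm long along its y, 21 mm wide along its x, 12 mm high, lying loose. Origin: centre of its underside, z up.
- bottle_block: Bottle block: grey block fixed to the desk, 96 mm along its x, 175 mm along its y, 22 mm high, with two round wells sunk 18 mm into its top (well floors 4 mm above the desk). Large well, 80 mm diameter, centred at (0, -40 mm) in the block's frame; small well, 46 mm diameter, centred at (0, +47 mm). Origin: centre of its underside, z up.
- slide_tray: Two-bay slide tray: grey shallow tray fixed to the desk, 94 mm along its x, 181 mm along its y, walls 3 mm thick and 12 mm high above the desk, floor 3 mm thick, one cross wall. Long bay: inside 88 mm (x) by 111 mm (y), centred at (0, -33 mm); short bay: inside 88 mm (x) by 62 mm (y), centred at (0, +56.5 mm). Origin: centre of its underside, z up.
- pen_tray: Stationery tray: grey shallow tray with one undivided bay, the smallest of the three holders, fixed to the desk, 78 mm along its x, 86 mm along its y, walls 3 mm thick and 12 mm high above the desk, floor 3 mm thick; inside 72 mm (x) by 80 mm (y). Origin: centre of its underside, z up.
- lab_timer: Bystander, to be left alone: pale desk timer with display and buttons, 66 x 62 x 20 mm, loose. Origin: centre of its underside.
- tape_roll: Bystander, to be left alone: roll of tape lying flat, 68 mm diameter, 19 mm high, loose. Origin: centre of its underside.
Not all that is in view belongs to the job. What is shaped like the slide_mailer but pink, red or yellow is not meant.

How it is judged (in metres and radians):
At the end, for the whole second after the job is handed in: Jar upright on the floor of the large well, small bottle of the small well (within 0.12 rad); mailer in the long bay, cover-glass box in the short bay, eraser in the stationery tray, all flat on the floor, right side up; all at rest; timer and tape roll moved under 30 mm (x of coplin_jar in the frame of bottle_block between -0.015 and 0.015 m and y of coplin_jar in the frame of bottle_block between -0.055 and -0.025 m and z of coplin_jar in the frame of bottle_block between 0 and 0.009 m and angle between each of coplin_jar, oil_bottle, coverslip_box's own z axis and vertical below 0.12 rad and x of oil_bottle in the frame of bottle_block between -0.012 and 0.012 m and y of oil_bottle in the frame of bottle_block between 0.035 and 0.059 m and z of oil_bottle in the frame of bottle_block between 0 and 0.009 m and x of slide_mailer in the frame of slide_tray between -0.03 and 0.03 m and y of slide_mailer in the frame of slide_tray between -0.073 and 0.007 m and z of slide_mailer in the frame of slide_tray between 0 and 0.007 m and angle between slide_mailer's own z axis and vertical below 0.06 rad and x of coverslip_box in the frame of slide_tray between -0.03 and 0.03 m and y of coverslip_box in the frame of slide_tray between 0.04 and 0.073 m and z of coverslip_box in the frame of slide_tray between 0 and 0.007 m and x of eraser in the frame of pen_tray between -0.028 and 0.028 m and y of eraser in the frame of pen_tray between -0.032 and 0.032 m and z of eraser in the frame of pen_tray between 0 and 0.007 m and angle between eraser's own z axis and vertical below 0.1 rad and linear speed of each of coplin_jar, oil_bottle, slide_mailer, coverslip_box, eraser below 0.02 m/s and distance of each of lab_timer, tape_roll from where it was at the start of the episode below 0.03 m); the robot touches nothing.
It fails at once if the timer is shifted by more than 30 mm (distance of lab_timer from where it was at the start of the episode above 0.03 m).
It fails at once if the tape roll is shifted by more than 30 mm (distance of tape_roll from where it was at the start of the episode above 0.03 m).
It also fails if it takes over 128 s, if anything falls off the work surface, if the arm or the gripper's body presses on something with over 40 N, if the wrist force passes 120 N, or if a joint passes its speed limit or range.

### The arm

A 6-joint arm with a two-finger parallel gripper is mounted at the origin on a cart in front of the work surface, level with it; the furniture and walls round the work are solid. World frame = base frame: x ahead of the robot, y to its left, z up, the work surface at z = 0. Lengths are in mm, angles in rad, forces in N, time in s.
With the tool pointing down it reaches from about 300 to 775 mm from the base axis. Payload 14.6 kg.
Tool frame: the origin (TCP) lies on the centre line of the jaws, within the pads' length; the fingertips stand ahead of it and the grasp point (between the pads) is the TCP (manip.tip_reach is the z of the fingertips in the tool frame, in mm); z points along the fingers, y is the direction in which the jaws open and shut (so a half turn about z gives the same grasp; the last joint's range is limited). The gripper opens to 94 mm and grips with 3 to 60 N. Pads are 16 mm wide; open, the fingers measure 119 mm over their backs; the gripper's body (75 mm by 177 mm) begins 78 mm behind the grasp point.
Start: joints at [-1.191, 0.3, 1.521, -0, 1.321, -0.067], TCP at [237.637, -496.002, 224.446] pointing down, gripper open.
Joint ranges: [-3.03, 3.03], [-0.79, 2.21], [0.23, 2.52], [-1.04, 4.18], [0, 3.07], [-2.55, 2.55]. Speed limits (rad/s): [2.22, 2.22, 2.57, 3.14, 3.14, 3.14].

### API

Orientations are given as [roll, pitch, yaw] about the fixed x, y, z axes, in that order (R = Rz(yaw) Ry(pitch) Rx(roll)).
In Python, from cell import manip, camera, search_frame, masks_of, tip_of gives the robot as it stands.
- The arm moves only by the tool send_rows, never from a script. Its argument "plan" is a list of rows, each an object with "travel": the shift along the tool's x, y, z in mm, a list of three; "delta_rot": the turn, a rotation vector about the tool's x, y, z in degrees, a list of three; "fingers": the gripper's target within -1 to 1 (shut at 1, half-way at 0, fully open at -1). In form: [{"travel": [dx, dy, dz], "delta_rot": [wx, wy, wz], "fingers": fingers}, ...]. A call has 1 to 20 rows; each row shifts and turns the commanded pose from where the row before left it, along the tool's axes as they then stand; what a row does not reach is not made up. A row lasts 1/8 s, in which the tool goes at most 62.5 mm and 10.7 degrees, less where a joint would pass 70% of its speed; a pose out of reach is approached as far as the arm can. A call is refused whole if a number of a shift passes 62.5 or a number of a turn 10.7, either way. A call with a gripper value outside its range is refused whole. The fingers move at their own pace and stop on an object; "grip_force" is the grip in N (left out, the last holds). Time passes only in rows, so rows that do not move let the fingers close. It gives the time, the measured TCP pose, the force and the opening at its end, in the units of the state.
- manip.read_state(): the state, without advancing time (a new reading comes with each control period).
- camera(name): name is "scene" or "top" or "wrist"; returns a dict with "color" (480x640x3 uint8, red, green, blue), "z_map" (480x640 float32, mm along the optical axis (not along the pixel's ray), 0 where there is no reading), "fov_y" (degrees; the focal length in pixels is half the picture's height over the tangent of half this angle, whatever the lens; pixels are square), "cx", "cy" (the principal point, pixels), "world_from_camera" (4x4, takes a point from camera to world coordinates); the wrist camera has in their place "tool_from_camera" (4x4, takes a point from camera to tool coordinates, whose origin is the TCP and whose axes are the flange's). Camera axes: x right, y up, looking along -z (the intrinsics and any distortion apply to the point x, -y, -z); pixel columns grow to the right and rows downward; lengths in mm; the calibration is good to about 2 mm. The wrist camera is an equidistant fisheye: a pixel r from the principal point sees the ray r / f radians off the axis. A picture is of the moment at which its call begins: read the wrist's pose just before it.
- manip.sign_off(): hands the job in, once; it reports no verdict.
Trained networks look in the newest picture that a camera, given by its name, has taken for a name from the list of things; names that differ only in an ending like _2 or _b are one class to them, and where a whole thing is asked for, a point or a joint stands for the part that bears it (a point fixed in the world has none). Each returns a list of dicts, best first, with "confidence" (0 to 1); they miss things now and then, are a little off and sometimes report something else, mostly with a low value. They report only what shows in the picture. A call takes as long as a camera call. They do not tell look-alikes from the thing itself.
- search_frame(name, camera): "at" ([x, y, z] in mm, in the coordinates of the camera as it stood for that picture, good to about 4 mm: the middle of the surface that is visible of it).
- masks_of(name, camera): "region" (480x640 bool, what is visible of it).
- tip_of(name, camera): "at" ([x, y, z] in mm, in the coordinates of the camera as it stood for that picture, good to about 4 mm: a listed point, or the origin of a listed thing).
The state is a dict: "clock": time; "joints": joint angles; "qd": joint speeds; "effort": joint torques, N m; "eef_pos": TCP position; "eef_rot": TCP orientation; "wrist_force": force on the tool from outside, world axes, zero at the start; "moment": the same for the moment, N m; "finger_gap": finger opening in mm.
Only numpy, scipy, OpenCV 4.12 (cv2) and the standard library are available. Lean on these libraries where they do the work, as an engineer would, in place of code of your own. Each camera call takes 0.05 s, during which the arm holds its last target. There are 200 camera calls.

## Working session

There is one attempt and no reset: what is moved stays moved. The work goes in short steps, Python scripts to look and compute and a tool call to move; the robot and the scene stay as the last step left them, time stands still between calls to the robot, and variables do not carry over. Pictures are saved under pics/ and viewed, about 12 in all and at most 16, crops included, and the job is handed in when it is done.

Besides the shell and the picture viewer there is one more tool, called after "Call:" as name(argument=value, ...) on one line, values as JSON. send_rows: Moves the arm, as the interface text tells. Its arguments: {"type":"object","properties":{"plan":{"type":"array"},"grip_force":{"type":"number"}},"required":["plan"]}

```bash
ls; mkdir -p pics
python3 - <<'E'
from cell import manip, camera
import cv2
print(manip.read_state(), manip.tip_reach)
for n in ("scene","top"):
    c=camera(n); cv2.imwrite(f"pics/{n}0.png",c["color"][:,:,::-1]); print(n,c["fov_y"],c["cx"],c["cy"],c["world_from_camera"].round(3).tolist(),[k for k in c])
c=camera("wrist");print(c["tool_from_camera"].round(3).tolist(),c["fov_y"])
E
```

```text
pics
{'clock': 0.0, 'joints': array([-1.19060659e+00,  3.00481763e-01,  1.52160167e+00, -2.81764698e-05,
        1.32072974e+00, -6.65795079e-02]), 'qd': array([-0.00048781, -0.001265  ,  0.00091962, -0.00025579, -0.00085085,
        0.00041083]), 'effort': array([ 6.79609893e-04, -5.31806552e+01, -3.52736378e+01,  7.09151826e-02,
        2.43266195e-02, -1.25912952e-04]), 'eef_pos': array([ 237.53537125, -495.77607937,  223.87176814]), 'eef_rot': array([-3.14037302e+00, -5.39708407e-05,  4.46776198e-01]), 'wrist_force': array([-0.23426084, -0.11346751,  0.0068607 ]), 'moment': array([-0.04395266,  0.04997192,  0.00207254]), 'finger_gap': 93.90961367239497} 19.0
scene 44.14927551542103 315.6298219876493 231.18632799749992 [[0.514, 0.461, -0.723, -487.43], [-0.858, 0.29, -0.424, -589.026], [0.014, 0.838, 0.545, 808.312], [0.0, 0.0, 0.0, 1.0]] ['color', 'z_map', 'fov_y', 'cx', 'cy', 'world_from_camera']
top 45.22858212286952 327.6781952383548 243.12421864986737 [[0.019, 0.981, -0.195, 241.214], [-1.0, 0.02, 0.003, -6.732], [0.007, 0.195, 0.981, 1538.479], [0.0, 0.0, 0.0, 1.0]] ['color', 'z_map', 'fov_y', 'cx', 'cy', 'world_from_camera']
[[-0.0, 0.966, 0.26, 75.637], [1.0, 0.001, -0.001, 0.457], [-0.001, 0.26, -0.966, -160.735], [0.0, 0.0, 0.0, 1.0]] 65.70646984690485
```

View pics/top0.png

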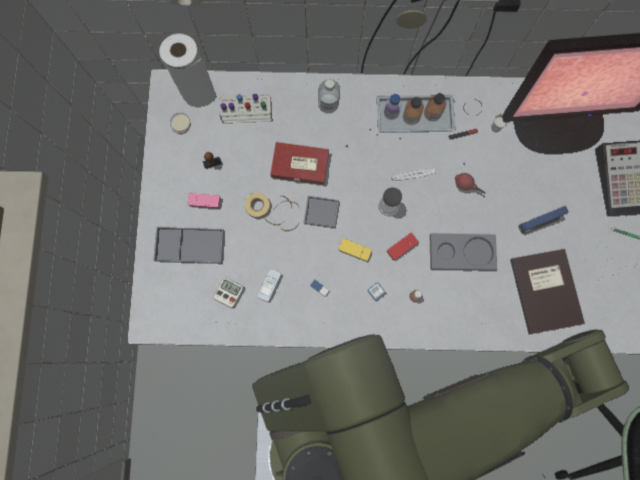

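View pics/scene0.png

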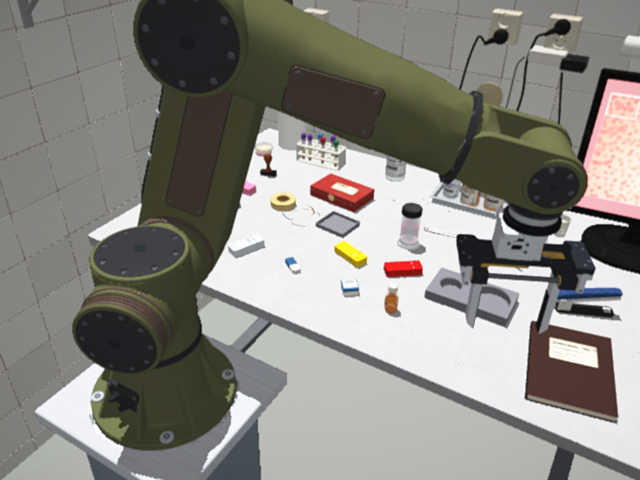

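```bash
cat > h.py <<'E'
import numpy as np, cv2
from cell import manip, camera, search_frame, masks_of, tip_of
from scipy.spatial.transform import Rotation as R
def tool():
    s=manip.read_state(); T=np.eye(4); T[:3,:3]=R.from_euler('xyz',s['eef_rot']).as_matrix(); T[:3,3]=s['eef_pos']; return T
def shot(name):
    T=tool() if name=="wrist" else None
    c=camera(name)
    c["W"]=c["world_from_camera"] if T is None else T@c["tool_from_camera"]
    f=240/np.tan(np.radians(c["fov_y"]/2)); v,u=np.mgrid[:480,:640].astype(float)
    a,b=(u-c["cx"])/f,(v-c["cy"])/f
    if name=="wrist":
        r=np.hypot(a,b)+1e-9; k=np.where(r<1.5,np.tan(np.minimum(r,1.5))/r,0); a,b=a*k,b*k
    z=c["z_map"].astype(float); P=np.stack([a*z,-b*z,-z],-1)
    c["P"]=P@c["W"][:3,:3].T+c["W"][:3,3]; c["ok"]=z>0; return c
def w(c,p): return (c["W"]@np.r_[p,1])[:3]
def rect(P):  # plan rectangle: centre, sizes, direction of the long side (deg)
    (x,y),(a,b),t=cv2.minAreaRect(P[:,:2].astype(np.float32))
    if b>a: a,b,t=b,a,t+90
    return np.round([x,y,a,b,(t+90)%180-90],1)
def find(c,cam,names,zmin=None,zmax=200):
    for n in names:
        for m in masks_of(n,cam)[:3]:
            g=m["region"]&c["ok"]; P=c["P"][g]
            if len(P)<10: continue
            top=np.percentile(P[:,2],90); Q=P[P[:,2]>max(top-7,2)]
            k=m["region"]; v,u=np.nonzero(k)
            print(n,round(m["confidence"],2),"px",int(u.mean()),int(v.mean()),len(P),"med",np.round(np.median(P,0),1),"top",round(top,1),rect(Q),"all",rect(P))
E
python3 - <<'E'
from h import *
c=shot("top")
find(c,"top","coplin_jar oil_bottle slide_mailer coverslip_box eraser bottle_block slide_tray pen_tray lab_timer tape_roll".split())
E
```

```text
coplin_jar 0.73 px 389 202 499 med [ 643.7 -172.    95.8] top 103.4 [ 653.5 -175.5   46.9   45.5  -65.8] all [ 652.1 -173.3   54.2   51.6   46. ]
oil_bottle 0.69 px 414 295 102 med [ 402.7 -239.6   45.3] top 69.3 [ 405.5 -242.    15.5   14.5  -43.8] all [ 403.9 -240.1   26.8   21.4   28.4]
slide_mailer 0.93 px 354 250 426 med [525.6 -82.2  19.4] top 24.0 [526.9 -83.5  83.   34.5  68.3] all [529.5 -84.   86.6  39.9  68.4]
slide_mailer 0.78 px 401 246 407 med [ 537.2 -211.    19.4] top 24.2 [ 539.  -211.5   83.6   33.7  -52. ] all [ 538.8 -211.6   83.7   35.1  -51.4]
slide_mailer 0.77 px 203 200 417 med [653.9 328.8  19.4] top 23.9 [655.5 330.2  83.7  35.1  86.3] all [655.3 330.9  85.3  36.3  87. ]
coverslip_box 0.47 px 375 291 193 med [ 416.7 -141.2   19.1] top 24.8 [ 416.4 -140.4   35.3   34.2  -52.2] all [ 418.  -142.4   40.3   37.5  -51. ]
bottle_block 0.71 px 462 251 2424 med [ 529.7 -374.4   17.2] top 24.0 [ 528.1 -375.3  176.6   97.3  -89.5] all [ 532.1 -377.8  181.8  105.3  -89.7]
slide_tray 0.58 px 188 245 2337 med [533.7 366.    3.2] top 9.9 [532.7 364.5 184.5  95.7  89.5] all [534.5 364.4 184.3  98.6  89.1]
pen_tray 0.78 px 321 211 873 med [634.9   8.4   2.9] top 10.3 [633.4   9.   87.2  79.2  82.6] all [635.2   8.8  87.2  82.9  82.6]
lab_timer 0.85 px 227 292 561 med [404.6 250.9  17.2] top 21.7 [405.  250.2  63.2  60.7 -27.2] all [406.5 253.2  66.8  64.4  64.4]
tape_roll 0.93 px 256 205 493 med [644.8 184.7  16.8] top 22.1 [647.5 184.9  68.8  66.7  19.2] all [646.7 184.4  70.   69.7 -61.5]
```

Run:
```python
from h import *
c=shot("top")
for n,(u,v) in dict(mailer=(269,285),eraser=(319,287),box=(376,291),bottle=(416,296)).items():
    m=(c["ok"]&(c["P"][...,2]>7)).astype(np.uint8); k,l,st,_=cv2.connectedComponentsWithStats(m)
    i=l[v,u]; Q=c["P"][l==i]; print(n,len(Q),rect(Q),np.percentile(Q[:,2],[50,95]).round(1))
```

```text
mailer 425 [425.5 143.1  87.3  36.5 -23.1] [19.8 26. ]
eraser 124 [423.3   9.7  49.4  20.2  53.2] [11.7 16.1]
box 181 [ 418.2 -140.    38.5   35.8   37.8] [19.6 25.8]
bottle 123 [ 404.2 -245.1   32.1   28.4   71. ] [42.7 68.5]
```

Call:
send_rows(plan=[{"travel": [0,0,0],"delta_rot": [0,0,-10.7],"fingers": -1},{"travel": [0,0,0],"delta_rot": [0,0,-10.7],"fingers": -1},{"travel": [0,0,0],"delta_rot": [0,0,-10.7],"fingers": -1},{"travel": [0,0,0],"delta_rot": [0,0,-10.7],"fingers": -1},{"travel": [0,0,0],"delta_rot": [0,0,-10.7],"fingers": -1},{"travel": [0,0,0],"delta_rot": [0,0,-10.7],"fingers": -1},{"travel": [42,28,0],"delta_rot": [0,0,0],"fingers": -1},{"travel": [42,28,0],"delta_rot": [0,0,0],"fingers": -1},{"travel": [42,28,0],"delta_rot": [0,0,0],"fingers": -1},{"travel": [42,28,0],"delta_rot": [0,0,0],"fingers": -1},{"travel": [42,28,0],"delta_rot": [0,0,0],"fingers": -1},{"travel": [42,28,0],"delta_rot": [0,0,0],"fingers": -1},{"travel": [0,0,0],"delta_rot": [0,0,0],"fingers": -1}], grip_force=20)

```text
clock: 2.38
eef_pos: [407.7, -242.5, 224.6]
eef_rot: [3.141, -0.0, 1.571]
wrist_force: [0.0, 0.5, 0.7]
finger_gap: 94.2
```

Run:
```python
from h import *
c=shot("wrist"); cv2.imwrite("pics/w1.png",c["color"][:,:,::-1])
find(c,"wrist",["oil_bottle","coverslip_box","bottle_block","coplin_jar"])
```

```text
oil_bottle 0.94 px 324 223 840 med [ 409.  -240.2   43.8] top 66.9 [ 409.1 -245.7   18.4   17.8  -89.2] all [ 4.083e+02 -2.430e+02  2.710e+01  2.390e+01 -3.000e-01]
coverslip_box 0.83 px 336 118 1230 med [ 419.8 -144.1   21.3] top 22.3 [ 420.2 -143.9   35.1   35.    37. ] all [ 421.3 -143.1   37.9   35.    37. ]
bottle_block 0.67 px 424 302 5514 med [ 512.3 -328.3   22.2] top 23.4 [ 515.9 -299.3  209.9  126.7  -74.5] all [ 520.4 -312.3  236.3  130.6  -75. ]
coplin_jar 0.55 px 565 166 3969 med [ 640.8 -177.    76.8] top 103.2 [ 655.3 -177.5   47.1   46.7  -66.1] all [ 701.7 -181.6  148.3   57.5   -5.4]
```

View pics/w1.png

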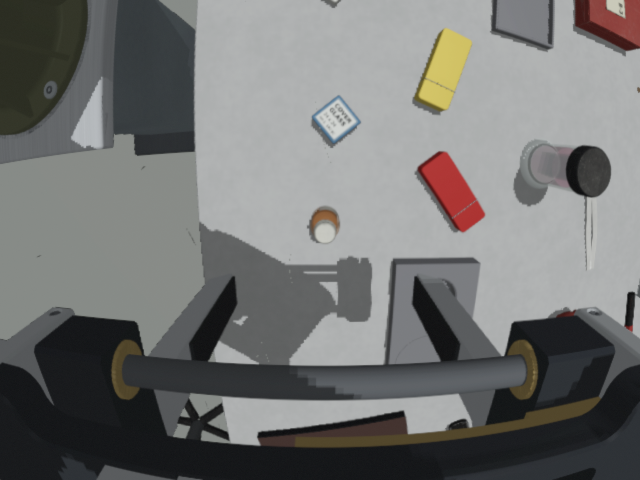

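Call:
send_rows(plan=[{"travel": [-2,0,37],"delta_rot": [0,0,0],"fingers": -1},{"travel": [0,0,37],"delta_rot": [0,0,0],"fingers": -1},{"travel": [0,0,37],"delta_rot": [0,0,0],"fingers": -1},{"travel": [0,0,37],"delta_rot": [0,0,0],"fingers": -1},{"travel": [0,0,37],"delta_rot": [0,0,0],"fingers": -1},{"travel": [0,0,0],"delta_rot": [0,0,0],"fingers": -1},{"travel": [0,0,0],"delta_rot": [0,0,0],"fingers": 1},{"travel": [0,0,0],"delta_rot": [0,0,0],"fingers": 1},{"travel": [0,0,0],"delta_rot": [0,0,0],"fingers": 1},{"travel": [0,0,0],"delta_rot": [0,0,0],"fingers": 1},{"travel": [0,0,0],"delta_rot": [0,0,0],"fingers": 1},{"travel": [0,0,0],"delta_rot": [0,0,0],"fingers": 1}])

```text
clock: 4.12
eef_pos: [406.5, -246.6, 39.5]
eef_rot: [-3.142, 0.0, 1.567]
wrist_force: [-0.2, -0.3, -0.5]
finger_gap: 37.5
```

Call:
send_rows(plan=[{"travel": [0,0,0],"delta_rot": [0,0,0],"fingers": 1},{"travel": [0,0,0],"delta_rot": [0,0,0],"fingers": 1},{"travel": [0,0,0],"delta_rot": [0,0,0],"fingers": 1},{"travel": [0,0,-20],"delta_rot": [0,0,0],"fingers": 1},{"travel": [0,0,-25],"delta_rot": [0,0,0],"fingers": 1},{"travel": [0,0,-10],"delta_rot": [0,0,0],"fingers": 1},{"travel": [-21,30,0],"delta_rot": [0,0,0],"fingers": 1},{"travel": [-21,30,0],"delta_rot": [0,0,0],"fingers": 1},{"travel": [-21,30,0],"delta_rot": [0,0,0],"fingers": 1},{"travel": [-21,30,0],"delta_rot": [0,0,0],"fingers": 1},{"travel": [0,0,0],"delta_rot": [0,0,0],"fingers": 1},{"travel": [0,0,0],"delta_rot": [0,0,0],"fingers": 1}])

```text
clock: 5.62
eef_pos: [525.5, -330.5, 93.6]
eef_rot: [-3.14, -0.001, 1.567]
wrist_force: [0.8, -0.6, -0.3]
finger_gap: 28.4
```

Run:
```python
from h import *
print(manip.read_state()['eef_pos'])
c=shot("wrist"); cv2.imwrite("pics/w2.png",c["color"][:,:,::-1])
find(c,"wrist",["oil_bottle","coplin_jar"])
```

```text
[ 525.54784593 -330.51757914   93.58017792]
oil_bottle 0.61 px 323 301 4445 med [ 525.6 -323.3   97.2] top 120.9 [ 524.6 -330.    19.    18.4    4.4] all [ 526.3 -327.1   28.7   24.2    1.5]
```

View pics/w2.png

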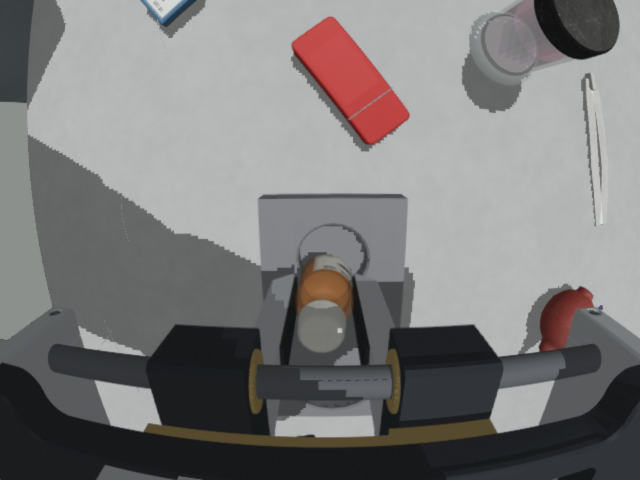

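Run:
```python
from h import *
c=shot("wrist"); P=c["P"]; m=(abs(P[...,2]-22)<4)&c["ok"]&(P[...,0]>450)&(P[...,0]<610)&(P[...,1]<-270)
Q=P[m]; Q=Q[Q[:,1]>-305]
print(np.percentile(Q[:,0],[.5,99.5]),Q[:,0].min(),Q[:,0].max(),Q[:,1].max(),Q[:,2].mean())
f=np.argwhere(c["ok"]&(P[...,2]<10)&(abs(P[...,0]-528)<40)&(P[...,1]<-290)&(P[...,1]>-360)); F=P[f[:,0],f[:,1]]; print(len(F),F.min(0),F.max(0))
```

```text
[484.19100829 579.19638043] 483.6334837546413 579.6701783378358 -289.7382287561164 22.43068907831186
2155 [ 4.88063506e+02 -3.47823600e+02 -3.20534633e-01] [ 567.97467169 -290.00031242    9.9726176 ]
```

Call:
send_rows(plan=[{"travel": [0.5,5.5,10],"delta_rot": [0,0,0],"fingers": 1},{"travel": [0,0,10],"delta_rot": [0,0,0],"fingers": 1},{"travel": [0,0,10],"delta_rot": [0,0,0],"fingers": 1},{"travel": [0,0,10],"delta_rot": [0,0,0],"fingers": 1},{"travel": [0,0,5],"delta_rot": [0,0,0],"fingers": 1},{"travel": [0,0,4],"delta_rot": [0,0,0],"fingers": 1},{"travel": [0,0,0],"delta_rot": [0,0,0],"fingers": 1},{"travel": [0,0,0],"delta_rot": [0,0,0],"fingers": 1}])

```text
clock: 6.82
eef_pos: [531.9, -330.6, 45.8]
eef_rot: [3.141, 0.0, 1.567]
wrist_force: [-0.2, 0.3, -0.1]
finger_gap: 28.1
```

Call:
send_rows(plan=[{"travel": [0,0,1.5],"delta_rot": [0,0,0],"fingers": 1},{"travel": [0,0,0],"delta_rot": [0,0,0],"fingers": 0.2},{"travel": [0,0,0],"delta_rot": [0,0,0],"fingers": 0.2},{"travel": [0,0,0],"delta_rot": [0,0,0],"fingers": -0.2},{"travel": [0,0,0],"delta_rot": [0,0,0],"fingers": -0.2},{"travel": [0,0,-20],"delta_rot": [0,0,0],"fingers": -0.2},{"travel": [0,0,-40],"delta_rot": [0,0,0],"fingers": -1},{"travel": [0,0,-60],"delta_rot": [0,0,0],"fingers": -1},{"travel": [38,31,0],"delta_rot": [0,0,0],"fingers": -1},{"travel": [38,31,0],"delta_rot": [0,0,0],"fingers": -1},{"travel": [38,31,0],"delta_rot": [0,0,0],"fingers": -1},{"travel": [38,31,0],"delta_rot": [0,0,0],"fingers": -1},{"travel": [0,0,0],"delta_rot": [0,0,0],"fingers": -1}])

```text
clock: 8.45
eef_pos: [657.8, -176.1, 165.2]
eef_rot: [3.14, 0.0, 1.571]
wrist_force: [-0.1, -0.6, 0.0]
finger_gap: 93.9
```

Run:
```python
from h import *
print(manip.read_state()['eef_pos'])
c=shot("wrist"); find(c,"wrist",["coplin_jar"])
c=shot("top"); cv2.imwrite("pics/t2.png",cv2.resize(c["color"][170:320,370:520,::-1],(600,600)))
find(c,"top",["oil_bottle","coplin_jar"])
```

```text
[ 657.75366005 -176.10346311  165.1899456 ]
coplin_jar 0.84 px 323 248 6040 med [ 657.6 -169.   102.4] top 103.5 [ 657.7 -176.8   47.8   47.6   73.8] all [ 648.9 -177.9   75.1   52.9   20.6]
oil_bottle 0.67 px 446 249 135 med [ 525.8 -323.8   44.7] top 71.7 [ 530.4 -327.7   18.2   17.6  -28.7] all [ 528.1 -329.6   35.6   26.6   74.4]
oil_bottle 0.41 px 188 245 2354 med [533.1 366.4   3.4] top 10.0 [532.7 365.8 184.8  95.4  89.1] all [534.9 365.7 184.8  99.8  89.1]
```

View pics/t2.png

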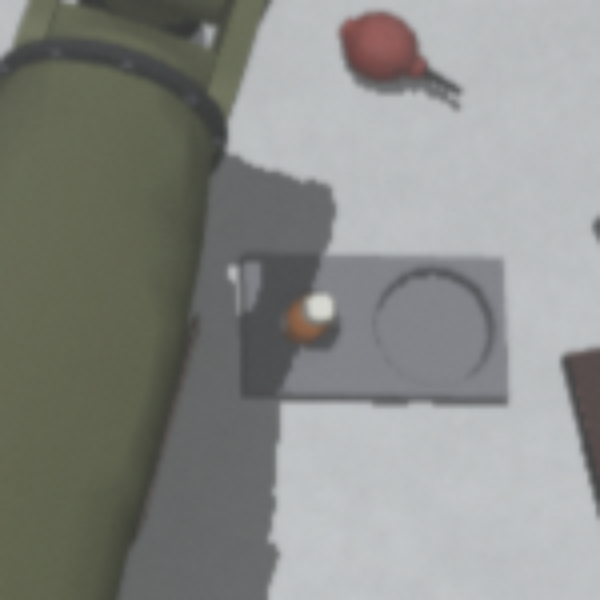

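Call:
send_rows(plan=[{"travel": [0,0,35],"delta_rot": [0,0,0],"fingers": -1},{"travel": [0,0,35],"delta_rot": [0,0,0],"fingers": -1},{"travel": [0,0,33],"delta_rot": [0,0,0],"fingers": -1},{"travel": [0,0,0],"delta_rot": [0,0,0],"fingers": -1},{"travel": [0,0,0],"delta_rot": [0,0,0],"fingers": 1},{"travel": [0,0,0],"delta_rot": [0,0,0],"fingers": 1},{"travel": [0,0,0],"delta_rot": [0,0,0],"fingers": 1},{"travel": [0,0,0],"delta_rot": [0,0,0],"fingers": 1},{"travel": [0,0,0],"delta_rot": [0,0,0],"fingers": 1},{"travel": [0,0,0],"delta_rot": [0,0,0],"fingers": 1},{"travel": [0,0,0],"delta_rot": [0,0,0],"fingers": 1},{"travel": [0,0,-10],"delta_rot": [0,0,0],"fingers": 1},{"travel": [0,0,-20],"delta_rot": [0,0,0],"fingers": 1},{"travel": [0,0,-20],"delta_rot": [0,0,0],"fingers": 1},{"travel": [0,0,-20],"delta_rot": [0,0,0],"fingers": 1},{"travel": [0,0,-20],"delta_rot": [0,0,0],"fingers": 1}], grip_force=35)

```text
clock: 10.7
eef_pos: [656.3, -179.0, 152.8]
eef_rot: [3.141, 0.0, 1.567]
wrist_force: [-0.3, 0.1, -2.9]
finger_gap: 49.8
```

Run:
```python
from h import *
print(manip.read_state()['eef_pos'],manip.read_state()['finger_gap'])
c=shot("wrist"); find(c,"wrist",["coplin_jar"])
cv2.imwrite("pics/w3.png",c["color"][:,:,::-1])
s=shot("scene");cv2.imwrite("pics/s3.png",s["color"][:,:,::-1])
```

```text
[ 656.32181019 -178.95799962  152.75937203] 49.75627788952357
coplin_jar 0.8 px 323 299 14656 med [ 656.8 -162.7  193.5] top 194.9 [ 6.567e+02 -1.692e+02  4.840e+01  3.330e+01 -2.000e-01] all [ 671.  -179.4   85.2   48.8  -27.8]
```

View pics/w3.png

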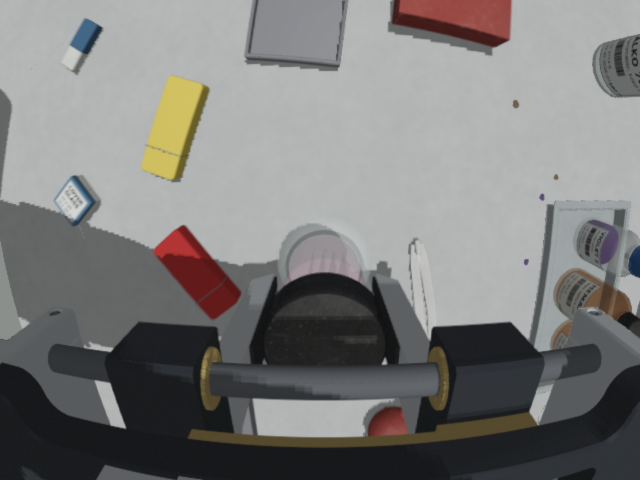

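View pics/s3.png

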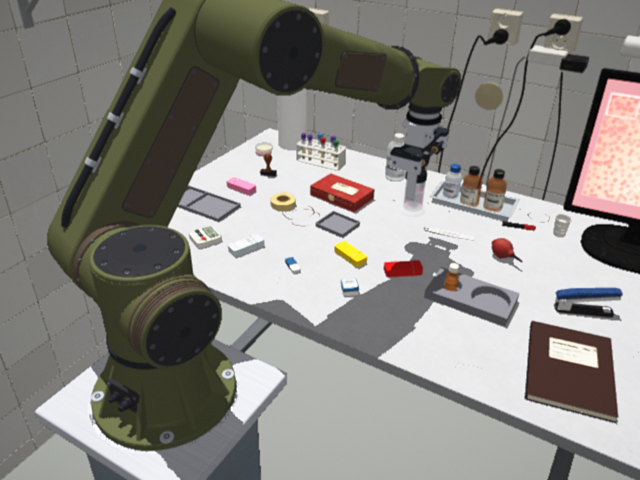

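Call:
send_rows(plan=[{"travel": [-30,-16,0],"delta_rot": [0,0,0],"fingers": 1},{"travel": [-30,-16,0],"delta_rot": [0,0,0],"fingers": 1},{"travel": [-30,-16,0],"delta_rot": [0,0,0],"fingers": 1},{"travel": [-30,-16,0],"delta_rot": [0,0,0],"fingers": 1},{"travel": [-30,-16,0],"delta_rot": [0,0,0],"fingers": 1},{"travel": [-30,-16,0],"delta_rot": [0,0,0],"fingers": 1},{"travel": [-30,-16,0],"delta_rot": [0,0,0],"fingers": 1},{"travel": [-30,-14,0],"delta_rot": [0,0,0],"fingers": 1},{"travel": [0,0,0],"delta_rot": [0,0,0],"fingers": 1},{"travel": [0,0,20],"delta_rot": [0,0,0],"fingers": 1},{"travel": [0,0,20],"delta_rot": [0,0,0],"fingers": 1},{"travel": [0,0,20],"delta_rot": [0,0,0],"fingers": 1},{"travel": [0,0,0],"delta_rot": [0,0,0],"fingers": 1}])

```text
clock: 12.48
eef_pos: [528.9, -417.5, 88.3]
eef_rot: [-3.139, -0.003, 1.568]
wrist_force: [0.4, 1.3, -2.0]
finger_gap: 49.4
```

Run:
```python
from h import *
print(manip.read_state()['eef_pos'],manip.read_state()['finger_gap'])
c=shot("wrist"); find(c,"wrist",["coplin_jar"])
s=shot("scene"); find(s,"scene",["coplin_jar","oil_bottle","bottle_block"])
s=shot("top"); find(s,"top",["coplin_jar","oil_bottle","bottle_block"])
```

```text
[ 528.8775047  -417.49514258   88.32242081] 49.35685205025165
coplin_jar 0.95 px 323 299 14568 med [ 529.4 -401.2  129.1] top 130.5 [ 529.3 -407.8   48.7   33.2   -0. ] all [ 528.8 -405.7   58.4   37.4   -0. ]
coplin_jar 0.68 px 492 286 744 med [ 512.  -424.7   59.6] top 106.0 [ 516.9 -418.5   45.8   24.5  -82.8] all [ 590.1 -402.3  198.1   57.3   14.2]
oil_bottle 0.66 px 451 278 306 med [ 524.6 -332.9   41.9] top 67.9 [ 530.2 -332.1   19.6   19.6  -13.5] all [ 544.6 -325.8   61.5   28.7   20.6]
bottle_block 0.69 px 470 298 2282 med [ 504.9 -376.4   20.2] top 23.7 [ 530.4 -377.3  176.4  104.5  -89.5] all [ 529.8 -377.7  176.6  104.8  -89.1]
oil_bottle 0.69 px 446 249 145 med [ 526.3 -323.7   44.3] top 70.7 [ 529.3 -326.2   18.3   18.3  -43.9] all [ 530.8 -332.    39.1   28.1  -79.3]
bottle_block 0.57 px 444 247 923 med [ 544.4 -317.7   20.1] top 25.2 [ 520.6 -290.4  238.7   84.7  -48.1] all [ 520.9 -290.9  239.2   85.7  -48.7]
```

Call:
send_rows(plan=[{"travel": [0,1,10],"delta_rot": [0,0,0],"fingers": 1},{"travel": [0,0,8],"delta_rot": [0,0,0],"fingers": 1},{"travel": [0,0,5],"delta_rot": [0,0,0],"fingers": 1},{"travel": [0,0,0],"delta_rot": [0,0,0],"fingers": 1},{"travel": [0,0,1],"delta_rot": [0,0,0],"fingers": 1},{"travel": [0,0,0],"delta_rot": [0,0,0],"fingers": 1}])

```text
clock: 13.72
eef_pos: [530.5, -418.6, 67.1]
eef_rot: [3.141, 0.0, 1.567]
wrist_force: [1.0, 0.5, -1.4]
finger_gap: 49.5
```

Call:
send_rows(plan=[{"travel": [0,0,2],"delta_rot": [0,0,0],"fingers": 1},{"travel": [0,0,0],"delta_rot": [0,0,0],"fingers": 1},{"travel": [0,0,0],"delta_rot": [0,0,0],"fingers": -0.2},{"travel": [0,0,0],"delta_rot": [0,0,0],"fingers": -0.2},{"travel": [0,0,0],"delta_rot": [0,0,0],"fingers": -0.6},{"travel": [0,0,0],"delta_rot": [0,0,0],"fingers": -0.8},{"travel": [0,0,-20],"delta_rot": [0,0,0],"fingers": -0.8},{"travel": [0,0,-40],"delta_rot": [0,0,0],"fingers": -0.8},{"travel": [0,0,-45],"delta_rot": [0,0,0],"fingers": -0.8},{"travel": [46,-18,0],"delta_rot": [0,0,0],"fingers": -0.8},{"travel": [46,-18,0],"delta_rot": [0,0,0],"fingers": -0.8},{"travel": [46,-18,0],"delta_rot": [0,0,0],"fingers": -0.8},{"travel": [46,-18,0],"delta_rot": [0,0,0],"fingers": -0.8},{"travel": [46,-19,0],"delta_rot": [0,0,0],"fingers": -0.8},{"travel": [45,-19,0],"delta_rot": [0,0,0],"fingers": -0.8},{"travel": [0,0,0],"delta_rot": [0,0,-9.25],"fingers": -0.8},{"travel": [0,0,0],"delta_rot": [0,0,-9.25],"fingers": -0.8},{"travel": [0,0,0],"delta_rot": [0,0,-9.25],"fingers": -0.8},{"travel": [0,0,0],"delta_rot": [0,0,-9.25],"fingers": -0.8},{"travel": [0,0,0],"delta_rot": [0,0,0],"fingers": -0.8}])

```text
clock: 16.23
eef_pos: [421.6, -143.2, 171.1]
eef_rot: [3.141, 0.001, 2.212]
wrist_force: [-0.7, 0.1, 0.6]
finger_gap: 84.4
```

Run:
```python
from h import *
s=manip.read_state(); print(s['eef_pos'],s['eef_rot'])
c=shot("wrist"); find(c,"wrist",["coverslip_box"])
s=shot("top"); cv2.imwrite("pics/t4.png",s["color"][:,:,::-1]);find(s,"top",["coplin_jar","oil_bottle","bottle_block","eraser","slide_mailer"])
```

```text
[ 421.60978853 -143.24018583  171.10863407] [3.14075053e+00 1.40505702e-03 2.21205100e+00]
coverslip_box 0.55 px 321 227 1706 med [ 418.7 -142.3   21.3] top 22.2 [ 419.7 -143.6   35.8   35.2   39.3] all [ 419.7 -144.4   36.8   36.6  -50. ]
coplin_jar 0.59 px 480 249 539 med [ 521.7 -405.3   99.6] top 107.5 [ 527.1 -414.2   47.4   44.4  -55.8] all [ 526.1 -411.6   53.1   53.    -9.3]
oil_bottle 0.42 px 445 249 147 med [ 526.2 -322.4   42.5] top 69.9 [ 529.2 -327.4   18.7   18.1  -30.5] all [ 531.7 -328.1   34.8   28.3  -39.9]
bottle_block 0.67 px 459 252 1848 med [ 518.3 -360.5   19.2] top 24.9 [ 528.  -374.9  175.9   96.7  -89.6] all [ 530.5 -379.   187.8  105.7   89.9]
eraser 0.65 px 319 287 138 med [423.4   9.8  11.4] top 15.3 [423.1   9.2  48.7  19.9  55.9] all [423.8  10.   51.2  21.9  51.7]
slide_mailer 0.82 px 203 201 471 med [652.6 328.8  18.3] top 23.8 [655.6 330.1  85.   35.6  87.7] all [658.6 333.2  93.9  44.9  88.6]
slide_mailer 0.81 px 407 242 257 med [ 549.7 -226.6   19.1] top 24.0 [ 547.7 -223.4   56.4   33.4  -51.2] all [ 550.1 -226.4   61.3   40.5  -44.9]
slide_mailer 0.8 px 346 246 182 med [534.3 -62.9  19.4] top 23.7 [533.7 -65.3  43.9  31.8  69.1] all [533.6 -64.7  44.5  32.1  67.9]
```

View pics/t4.png

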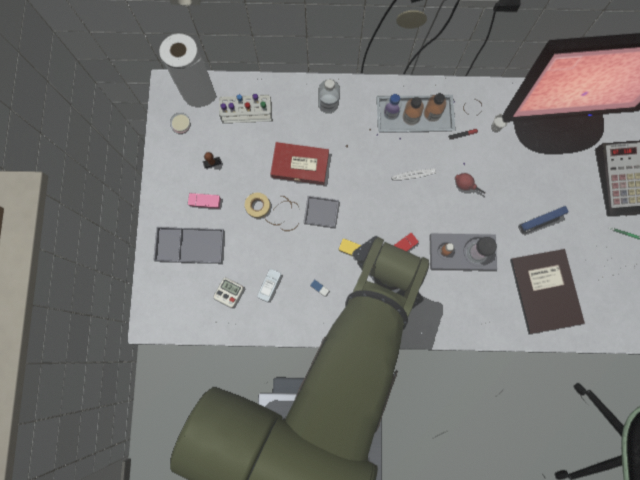

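Call:
send_rows(plan=[{"travel": [1,-1.5,35],"delta_rot": [0,0,-2],"fingers": -0.6},{"travel": [0,0,35],"delta_rot": [0,0,0],"fingers": -0.6},{"travel": [0,0,35],"delta_rot": [0,0,0],"fingers": -0.6},{"travel": [0,0,30],"delta_rot": [0,0,0],"fingers": -0.6},{"travel": [0,0,13],"delta_rot": [0,0,0],"fingers": -0.6},{"travel": [0,0,0],"delta_rot": [0,0,0],"fingers": -0.6},{"travel": [0,0,0],"delta_rot": [0,0,0],"fingers": 1},{"travel": [0,0,0],"delta_rot": [0,0,0],"fingers": 1},{"travel": [0,0,0],"delta_rot": [0,0,0],"fingers": 1},{"travel": [0,0,0],"delta_rot": [0,0,0],"fingers": 1},{"travel": [0,0,0],"delta_rot": [0,0,0],"fingers": 1},{"travel": [0,0,0],"delta_rot": [0,0,0],"fingers": 1}], grip_force=20)

```text
clock: 18.12
eef_pos: [419.7, -143.3, 22.1]
eef_rot: [3.141, 0.0, 2.248]
wrist_force: [-1.6, 0.9, 4.9]
finger_gap: 35.2
```

Call:
send_rows(plan=[{"travel": [0,0,-15],"delta_rot": [0,0,0],"fingers": 1},{"travel": [0,0,-35],"delta_rot": [0,0,0],"fingers": 1},{"travel": [0,0,-38],"delta_rot": [0,0,0],"fingers": 1},{"travel": [0,0,0],"delta_rot": [0,0,9.7],"fingers": 1},{"travel": [0,0,0],"delta_rot": [0,0,9.7],"fingers": 1},{"travel": [0,0,0],"delta_rot": [0,0,9.7],"fingers": 1},{"travel": [0,0,0],"delta_rot": [0,0,9.7],"fingers": 1},{"travel": [47,9.5,0],"delta_rot": [0,0,0],"fingers": 1},{"travel": [47,9.5,0],"delta_rot": [0,0,0],"fingers": 1},{"travel": [47,9.5,0],"delta_rot": [0,0,0],"fingers": 1},{"travel": [47,9.5,0],"delta_rot": [0,0,0],"fingers": 1},{"travel": [47,9.5,0],"delta_rot": [0,0,0],"fingers": 1},{"travel": [47,9.5,0],"delta_rot": [0,0,0],"fingers": 1},{"travel": [47,9.5,0],"delta_rot": [0,0,0],"fingers": 1},{"travel": [47,9.5,0],"delta_rot": [0,0,0],"fingers": 1},{"travel": [47,9.5,0],"delta_rot": [0,0,0],"fingers": 1},{"travel": [47,9.5,0],"delta_rot": [0,0,0],"fingers": 1},{"travel": [47,9.5,0],"delta_rot": [0,0,0],"fingers": 1},{"travel": [47,9.5,0],"delta_rot": [0,0,0],"fingers": 1},{"travel": [0,0,0],"delta_rot": [0,0,0],"fingers": 1}])

```text
clock: 20.62
eef_pos: [533.0, 423.2, 110.1]
eef_rot: [-3.142, -0.0, 1.573]
wrist_force: [0.1, -0.7, -0.8]
finger_gap: 35.0
```

Run:
```python
from h import *
s=manip.read_state(); print(s['eef_pos'],s['eef_rot'],s['finger_gap'])
c=shot("wrist"); find(c,"wrist",["coverslip_box","slide_tray"]); cv2.imwrite("pics/w5.png",c["color"][:,:,::-1])
```

```text
[532.99256336 423.16397049 110.11354853] [-3.14153545e+00 -2.10025388e-04  1.57347395e+00] 35.01759860313827
coverslip_box 0.98 px 324 296 5422 med [533.4 427.3 109.1] top 110.0 [533.4 423.4  35.9  35.3 -89.3] all [539.  399.2  84.7  45.5 -88.9]
slide_tray 0.76 px 327 275 11837 med [535.5 420.4   3.8] top 12.4 [535.7 363.4 182.9  94.4  89.5] all [535.3 357.6 194.5  99.1  89. ]
```

View pics/w5.png

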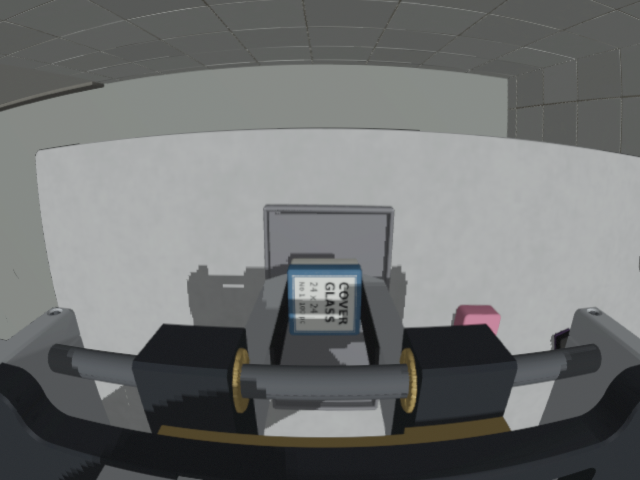

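Call:
send_rows(plan=[{"travel": [-2,2,30],"delta_rot": [0,0,0],"fingers": 1},{"travel": [0,0,25],"delta_rot": [0,0,0],"fingers": 1},{"travel": [0,0,15],"delta_rot": [0,0,0],"fingers": 1},{"travel": [0,0,10],"delta_rot": [0,0,0],"fingers": 1},{"travel": [0,0,4],"delta_rot": [0,0,0],"fingers": 1},{"travel": [0,0,0],"delta_rot": [0,0,0],"fingers": 1},{"travel": [0,0,0],"delta_rot": [0,0,0],"fingers": 1}])

```text
clock: 21.65
eef_pos: [535.8, 419.0, 26.6]
eef_rot: [3.141, -0.001, 1.571]
wrist_force: [-0.3, -0.6, -0.2]
finger_gap: 34.7
```

Call:
send_rows(plan=[{"travel": [0,0,1],"delta_rot": [0,0,0],"fingers": 1},{"travel": [0,0,0],"delta_rot": [0,0,0],"fingers": 0},{"travel": [0,0,0],"delta_rot": [0,0,0],"fingers": 0},{"travel": [0,0,0],"delta_rot": [0,0,0],"fingers": 0},{"travel": [0,0,-20],"delta_rot": [0,0,0],"fingers": 0},{"travel": [0,0,-50],"delta_rot": [0,0,0],"fingers": 0},{"travel": [0,0,-60],"delta_rot": [0,0,0],"fingers": -0.6},{"travel": [-46,-18,0],"delta_rot": [0,0,0],"fingers": -0.6},{"travel": [-46,-18,0],"delta_rot": [0,0,0],"fingers": -0.6},{"travel": [-46,-18,0],"delta_rot": [0,0,0],"fingers": -0.6},{"travel": [-46,-18,0],"delta_rot": [0,0,0],"fingers": -0.6},{"travel": [-46,-19,0],"delta_rot": [0,0,0],"fingers": -0.6},{"travel": [-46,-19,0],"delta_rot": [0,0,0],"fingers": -0.6},{"travel": [0,0,0],"delta_rot": [0,0,-9.6],"fingers": -0.6},{"travel": [0,0,0],"delta_rot": [0,0,-9.6],"fingers": -0.6},{"travel": [0,0,0],"delta_rot": [0,0,-9.6],"fingers": -0.6},{"travel": [0,0,0],"delta_rot": [0,0,-9.6],"fingers": -0.6},{"travel": [0,0,0],"delta_rot": [0,0,-9.6],"fingers": -0.6},{"travel": [0,0,0],"delta_rot": [0,0,-9.6],"fingers": -0.6},{"travel": [0,0,0],"delta_rot": [0,0,-9.6],"fingers": -0.6}])

```text
clock: 24.15
eef_pos: [425.9, 142.8, 156.4]
eef_rot: [3.14, 0.002, 2.749]
wrist_force: [-0.3, -0.2, 0.3]
finger_gap: 75.7
```

Run:
```python
from h import *
s=manip.read_state(); print(s['eef_pos'],s['eef_rot'],s['finger_gap'])
c=shot("wrist"); find(c,"wrist",["slide_mailer","lab_timer"]); cv2.imwrite("pics/w6.png",c["color"][:,:,::-1])
s=shot("top"); find(s,"top",["coverslip_box","slide_tray","lab_timer","tape_roll"])
```

```text
[425.85234398 142.82611917 156.36987482] [3.14045032e+00 1.55744079e-03 2.74921594e+00] 75.7081400821434
slide_mailer 0.66 px 324 235 4049 med [426.5 142.9  21.2] top 22.1 [429.8 142.   83.3  33.8 -23.2] all [430.9 141.3  85.8  37.2 -23.3]
lab_timer 0.58 px 431 166 5422 med [407.  246.2  17.9] top 19.8 [408.7 248.8  64.7  61.4 -26.6] all [411.3 250.8  68.4  67.6  63.4]
coverslip_box 0.61 px 167 243 162 med [533.4 418.7  23.3] top 27.5 [534.4 418.9  34.2  33.4   3.2] all [534.4 419.2  34.2  34.    3.2]
coverslip_box 0.33 px 221 293 158 med [400.6 272.5  16.7] top 22.1 [390.4 215.5 137.9  60.5  67.7] all [392.2 218.  143.9  63.2  68.5]
slide_tray 0.56 px 189 244 2086 med [534.4 362.2   3.3] top 10.5 [533.  365.1 184.7  95.8  89.3] all [533.3 366.7 187.8  96.1  89.2]
lab_timer 0.52 px 221 294 150 med [398.6 272.5  16.6] top 21.4 [390.6 216.  136.7  60.5  67.7] all [391.5 217.5 139.9  64.2  69.5]
tape_roll 0.57 px 256 205 427 med [643.4 184.9  17.7] top 22.1 [645.1 185.7  66.2  62.1  46.5] all [646.  185.7  68.9  64.5  27.1]
```

View pics/w6.png

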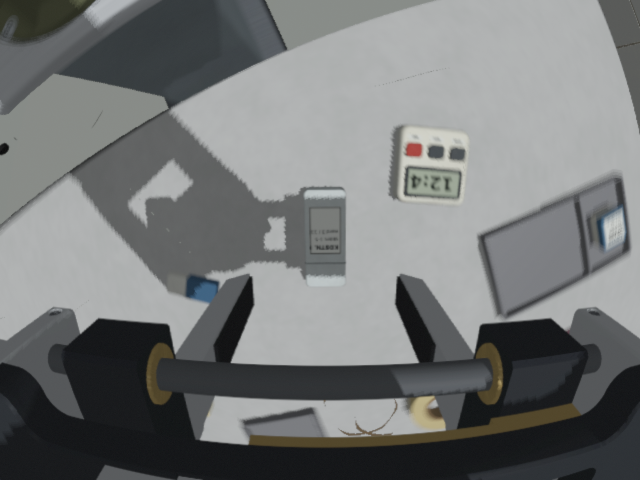

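Call:
send_rows(plan=[{"travel": [-2,0,35],"delta_rot": [0,0,0.6],"fingers": -0.5},{"travel": [0,0,35],"delta_rot": [0,0,0],"fingers": -0.5},{"travel": [0,0,35],"delta_rot": [0,0,0],"fingers": -0.5},{"travel": [0,0,20],"delta_rot": [0,0,0],"fingers": -0.5},{"travel": [0,0,9],"delta_rot": [0,0,0],"fingers": -0.5},{"travel": [0,0,0],"delta_rot": [0,0,0],"fingers": -0.5},{"travel": [0,0,0],"delta_rot": [0,0,0],"fingers": 1},{"travel": [0,0,0],"delta_rot": [0,0,0],"fingers": 1},{"travel": [0,0,0],"delta_rot": [0,0,0],"fingers": 1},{"travel": [0,0,0],"delta_rot": [0,0,0],"fingers": 1},{"travel": [0,0,0],"delta_rot": [0,0,0],"fingers": 1},{"travel": [0,0,0],"delta_rot": [0,0,0],"fingers": 1}])

```text
clock: 26.05
eef_pos: [427.5, 142.0, 21.1]
eef_rot: [3.141, 0.0, 2.733]
wrist_force: [-0.7, -0.1, 4.9]
finger_gap: 33.8
```

Call:
send_rows(plan=[{"travel": [0,0,-15],"delta_rot": [0,0,0],"fingers": 1},{"travel": [0,0,-35],"delta_rot": [0,0,0],"fingers": 1},{"travel": [0,0,-40],"delta_rot": [0,0,0],"fingers": 1},{"travel": [0,0,0],"delta_rot": [0,0,9.5],"fingers": 1},{"travel": [0,0,0],"delta_rot": [0,0,9.5],"fingers": 1},{"travel": [0,0,0],"delta_rot": [0,0,9.5],"fingers": 1},{"travel": [0,0,0],"delta_rot": [0,0,9.5],"fingers": 1},{"travel": [0,0,0],"delta_rot": [0,0,9.5],"fingers": 1},{"travel": [0,0,0],"delta_rot": [0,0,9.5],"fingers": 1},{"travel": [0,0,0],"delta_rot": [0,0,9.5],"fingers": 1},{"travel": [38,21.5,0],"delta_rot": [0,0,0],"fingers": 1},{"travel": [38,21.5,0],"delta_rot": [0,0,0],"fingers": 1},{"travel": [38,21.5,0],"delta_rot": [0,0,0],"fingers": 1},{"travel": [38,21.5,0],"delta_rot": [0,0,0],"fingers": 1},{"travel": [37,21,0],"delta_rot": [0,0,0],"fingers": 1},{"travel": [0,0,0],"delta_rot": [0,0,0],"fingers": 1},{"travel": [0,0,0],"delta_rot": [0,0,0],"fingers": 1}])

```text
clock: 28.18
eef_pos: [533.7, 330.7, 111.2]
eef_rot: [-3.141, 0.0, 1.573]
wrist_force: [-0.1, -0.4, -0.3]
finger_gap: 34.1
```

Run:
```python
from h import *
s=manip.read_state(); print(s['eef_pos'],s['eef_rot'],s['finger_gap'])
c=shot("wrist"); find(c,"wrist",["slide_mailer","slide_tray","coverslip_box"]); cv2.imwrite("pics/w7.png",c["color"][:,:,::-1])
```

```text
[533.72886132 330.74557304 111.23715814] [-3.14120635e+00  3.11081778e-04  1.57262885e+00] 34.07437172391171
slide_mailer 0.73 px 483 247 5063 med [654.1 332.3  21. ] top 22.0 [658.6 328.8  84.5  35.3  86.7] all [658.6 328.8  84.6  35.3  86.7]
slide_mailer 0.58 px 323 288 10565 med [534.1 339.7 111.2] top 112.1 [533.8 333.   75.6  34.8 -88.7] all [531.8 299.6 142.9  57.7 -87.8]
slide_tray 0.62 px 326 165 19259 med [536.2 388.3   3.7] top 12.0 [535.7 377.3 153.8  94.5  89.4] all [535.7 378.5 155.6  98.8  89.7]
coverslip_box 0.7 px 327 122 2772 med [535.9 418.9  24.3] top 25.2 [536.3 418.7  35.2  34.5  -0. ] all [535.4 420.6  38.3  37.  -89.7]
```

View pics/w7.png

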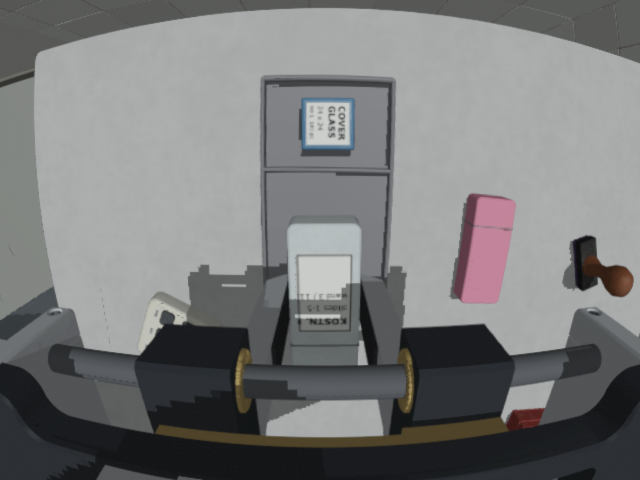

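Call:
send_rows(plan=[{"travel": [0,2,30],"delta_rot": [0,0,0],"fingers": 1},{"travel": [0,0,25],"delta_rot": [0,0,0],"fingers": 1},{"travel": [0,0,15],"delta_rot": [0,0,0],"fingers": 1},{"travel": [0,0,10],"delta_rot": [0,0,0],"fingers": 1},{"travel": [0,0,5],"delta_rot": [0,0,0],"fingers": 1},{"travel": [0,0,0],"delta_rot": [0,0,0],"fingers": 1},{"travel": [0,0,0],"delta_rot": [0,0,0],"fingers": 1}])

```text
clock: 29.25
eef_pos: [536.4, 331.3, 26.6]
eef_rot: [3.141, -0.0, 1.573]
wrist_force: [0.3, 0.4, 0.8]
finger_gap: 33.7
```

Call:
send_rows(plan=[{"travel": [0,0,1],"delta_rot": [0,0,0],"fingers": 1},{"travel": [0,0,0],"delta_rot": [0,0,0],"fingers": 0},{"travel": [0,0,0],"delta_rot": [0,0,0],"fingers": 0},{"travel": [0,0,0],"delta_rot": [0,0,0],"fingers": 0},{"travel": [0,0,-20],"delta_rot": [0,0,0],"fingers": 0},{"travel": [0,0,-50],"delta_rot": [0,0,0],"fingers": 0},{"travel": [0,0,-60],"delta_rot": [0,0,0],"fingers": -0.3},{"travel": [-46,-16,0],"delta_rot": [0,0,0],"fingers": -0.3},{"travel": [-46,-16,0],"delta_rot": [0,0,0],"fingers": -0.3},{"travel": [-46,-16,0],"delta_rot": [0,0,0],"fingers": -0.3},{"travel": [-46,-16,0],"delta_rot": [0,0,0],"fingers": -0.3},{"travel": [-46,-16,0],"delta_rot": [0,0,0],"fingers": -0.3},{"travel": [-46,-16,0],"delta_rot": [0,0,0],"fingers": -0.3},{"travel": [-46,-16,0],"delta_rot": [0,0,0],"fingers": -0.3},{"travel": [0,0,0],"delta_rot": [0,0,9.2],"fingers": -0.3},{"travel": [0,0,0],"delta_rot": [0,0,9.2],"fingers": -0.3},{"travel": [0,0,0],"delta_rot": [0,0,9.2],"fingers": -0.3},{"travel": [0,0,0],"delta_rot": [0,0,9.2],"fingers": -0.3},{"travel": [0,0,0],"delta_rot": [0,0,0],"fingers": -0.3}])

```text
clock: 31.62
eef_pos: [424.9, 9.0, 156.0]
eef_rot: [3.14, -0.001, 0.931]
wrist_force: [-0.6, -0.9, 0.4]
finger_gap: 61.4
```

Run:
```python
from h import *
s=manip.read_state(); print(s['eef_pos'],s['eef_rot'],s['finger_gap'])
c=shot("wrist"); find(c,"wrist",["eraser","pen_tray"])
m=c["ok"]&(c["P"][...,2]>6)&(np.hypot(c["P"][...,0]-423,c["P"][...,1]-9.5)<45); print(rect(c["P"][m]))
s=shot("top"); find(s,"top",["coverslip_box","slide_mailer","slide_tray","pen_tray"])
```

```text
[424.85227456   8.96626035 156.03103568] [ 3.14030313e+00 -8.46793721e-04  9.31205044e-01] 61.38985369475631
eraser 0.76 px 325 231 1364 med [427.4   9.1  12.3] top 13.3 [426.3   7.5  50.1  19.6  53.8] all [426.3   7.5  50.1  19.6  53.8]
pen_tray 0.86 px 510 98 7382 med [634.8   7.4   3.9] top 12.3 [635.7   7.2  87.7  80.4  83.1] all [639.2   5.4  91.5  87.2  83.5]
[425.4  12.4  86.7  57.2 -39.9]
coverslip_box 0.54 px 166 243 181 med [532.1 419.6  23.2] top 27.9 [532.7 420.2  36.1  35.3   1.2] all [533.5 420.8  37.1  35.8  86.7]
slide_mailer 0.96 px 204 201 360 med [653.1 327.1  20.1] top 24.5 [653.9 328.5  80.3  31.5  87.7] all [654.7 329.5  82.4  33.   87.7]
slide_mailer 0.83 px 200 244 463 med [533.1 329.4  22.8] top 27.1 [533.3 329.8  83.6  34.1 -88.8] all [537.3 329.8  83.6  42.1 -88.7]
slide_mailer 0.77 px 402 246 420 med [ 539.1 -213.1   19.1] top 24.0 [ 539.1 -211.8   85.2   33.3  -52.3] all [ 543.2 -214.    93.4   38.2  -53.4]
slide_tray 0.74 px 187 245 1675 med [526.7 376.8   3.8] top 11.2 [532.7 365.8 184.7  95.9  89.4] all [532.7 365.8 184.7  95.9  89.4]
slide_tray 0.45 px 256 205 467 med [645.5 183.5  17.2] top 22.2 [646.4 184.2  66.1  65.7 -42.9] all [648.  182.6  72.9  66.3 -49.7]
```

Call:
send_rows(plan=[{"travel": [-0.5,1,35],"delta_rot": [0,0,0],"fingers": -0.2},{"travel": [0,0,35],"delta_rot": [0,0,0],"fingers": -0.2},{"travel": [0,0,35],"delta_rot": [0,0,0],"fingers": -0.2},{"travel": [0,0,20],"delta_rot": [0,0,0],"fingers": -0.2},{"travel": [0,0,9.5],"delta_rot": [0,0,0],"fingers": -0.2},{"travel": [0,0,0],"delta_rot": [0,0,0],"fingers": -0.2},{"travel": [0,0,0],"delta_rot": [0,0,0],"fingers": 1},{"travel": [0,0,0],"delta_rot": [0,0,0],"fingers": 1},{"travel": [0,0,0],"delta_rot": [0,0,0],"fingers": 1},{"travel": [0,0,0],"delta_rot": [0,0,0],"fingers": 1},{"travel": [0,0,0],"delta_rot": [0,0,0],"fingers": 1},{"travel": [0,0,0],"delta_rot": [0,0,0],"fingers": 1}], grip_force=15)

```text
clock: 33.52
eef_pos: [425.2, 8.0, 20.6]
eef_rot: [3.141, -0.0, 0.93]
wrist_force: [-1.2, -0.3, 3.4]
finger_gap: 20.6
```

Call:
send_rows(plan=[{"travel": [0,0,-15],"delta_rot": [0,0,0],"fingers": 1},{"travel": [0,0,-30],"delta_rot": [0,0,0],"fingers": 1},{"travel": [0,0,-35],"delta_rot": [0,0,0],"fingers": 1},{"travel": [0,0,0],"delta_rot": [0,0,-10],"fingers": 1},{"travel": [0,0,0],"delta_rot": [0,0,-10],"fingers": 1},{"travel": [0,0,0],"delta_rot": [0,0,-10],"fingers": 1},{"travel": [5,42,0],"delta_rot": [0,0,0],"fingers": 1},{"travel": [5,42,0],"delta_rot": [0,0,0],"fingers": 1},{"travel": [5,42,0],"delta_rot": [0,0,0],"fingers": 1},{"travel": [5,42,0],"delta_rot": [0,0,0],"fingers": 1},{"travel": [5,41,0],"delta_rot": [0,0,0],"fingers": 1},{"travel": [0,0,0],"delta_rot": [0,0,0],"fingers": 1},{"travel": [0,0,0],"delta_rot": [0,0,0],"fingers": 1}])

```text
clock: 35.15
eef_pos: [634.9, 8.4, 100.7]
eef_rot: [-3.141, 0.0, 1.454]
wrist_force: [0.1, 1.0, -0.2]
finger_gap: 20.5
```

Run:
```python
from h import *
s=manip.read_state(); print(s['eef_pos'],s['eef_rot'],s['finger_gap'])
c=shot("wrist"); find(c,"wrist",["eraser","pen_tray"]); cv2.imwrite("pics/w8.png",c["color"][:,:,::-1])
```

```text
[634.94269865   8.44089099 100.7135929 ] [-3.14094908e+00  4.57534242e-05  1.45386547e+00] 20.54011152079989
eraser 0.73 px 323 291 4070 med [635.7  12.1  92.3] top 93.2 [635.3   8.1  50.6  20.9  84.3] all [632.1 -18.8 105.3  33.   84.6]
pen_tray 0.79 px 325 229 8579 med [639.6  23.6   3.8] top 12.5 [636.4  10.9  80.3  78.4  83.1] all [636.4  10.9  83.4  80.3  -6.8]
pen_tray 0.27 px 324 291 3941 med [635.8  12.4  92.4] top 93.2 [635.5   8.   50.6  20.8  84. ] all [632.  -18.6 105.7  27.1  79.5]
```

View pics/w8.png

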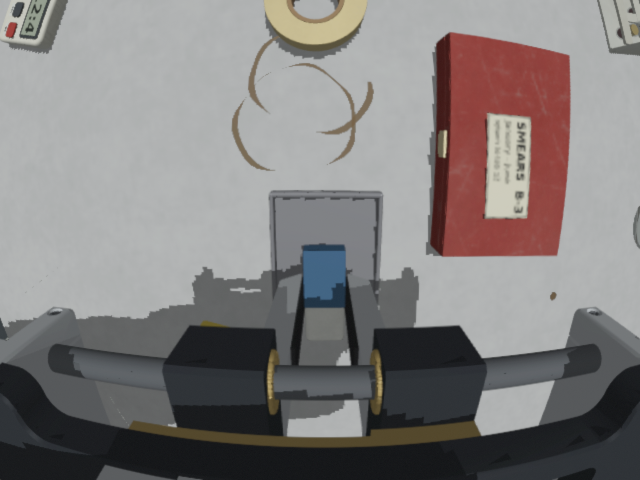

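Eraser is held level (324, 290), centred over the stationery tray. Lower 76 mm and release with a small opening.

Call:
send_rows(plan=[{"travel": [0,0,30],"delta_rot": [0,0,0],"fingers": 1},{"travel": [0,0,25],"delta_rot": [0,0,0],"fingers": 1},{"travel": [0,0,12],"delta_rot": [0,0,0],"fingers": 1},{"travel": [0,0,8],"delta_rot": [0,0,0],"fingers": 1},{"travel": [0,0,0],"delta_rot": [0,0,0],"fingers": 1},{"travel": [0,0,1],"delta_rot": [0,0,0],"fingers": 1},{"travel": [0,0,0],"delta_rot": [0,0,0],"fingers": 0.3},{"travel": [0,0,0],"delta_rot": [0,0,0],"fingers": 0.3},{"travel": [0,0,0],"delta_rot": [0,0,0],"fingers": 0.3},{"travel": [0,0,-20],"delta_rot": [0,0,0],"fingers": 0.3},{"travel": [0,0,-50],"delta_rot": [0,0,0],"fingers": 0.3},{"travel": [0,0,-60],"delta_rot": [0,0,0],"fingers": 0},{"travel": [-20,-50,-20],"delta_rot": [0,0,0],"fingers": 0},{"travel": [-20,-50,0],"delta_rot": [0,0,0],"fingers": 0},{"travel": [-20,-50,0],"delta_rot": [0,0,0],"fingers": 0},{"travel": [-20,-50,0],"delta_rot": [0,0,0],"fingers": 0},{"travel": [0,0,0],"delta_rot": [0,0,0],"fingers": 0}])

```text
clock: 37.42
eef_pos: [425.6, -48.1, 176.0]
eef_rot: [3.14, 0.0, 1.453]
wrist_force: [0.5, -0.7, 0.1]
finger_gap: 47.1
```

Run:
```python
from h import *
c=shot("top"); find(c,"top","coplin_jar oil_bottle slide_mailer coverslip_box eraser bottle_block slide_tray pen_tray lab_timer tape_roll".split()); cv2.imwrite("pics/t9.png",c["color"][:,:,::-1])
s=shot("scene"); find(s,"scene",["eraser","pen_tray"]); s=shot("scene");cv2.imwrite("pics/s9.png",s["color"][:,:,::-1])
```

```text
coplin_jar 0.9 px 480 249 544 med [ 521.7 -405.3   99.3] top 107.6 [ 526.9 -414.9   47.7   45.2  -61.9] all [ 525.4 -413.3   55.6   51.6   70.7]
oil_bottle 0.72 px 187 245 1618 med [525.6 375.4   3.4] top 11.1 [532.3 365.  183.3  96.1  89.3] all [533.2 366.9 185.9  98.   88.5]
slide_mailer 0.82 px 200 244 454 med [532.7 330.4  22.7] top 27.2 [533.1 329.4  83.5  34.3 -88.7] all [536.7 330.   85.2  41.7  89.7]
slide_mailer 0.67 px 204 200 418 med [653.4 327.6  19.3] top 24.0 [655.5 329.9  83.4  35.1  86.1] all [654.7 330.3  85.4  37.6  89.1]
slide_mailer 0.66 px 401 246 418 med [ 538.9 -210.6   19.1] top 23.8 [ 539.6 -211.7   83.4   33.6  -53.2] all [ 542.5 -212.9   91.9   36.9  -53.1]
coverslip_box 0.65 px 167 244 164 med [531.4 417.6  23.4] top 27.7 [531.9 418.6  32.9  32.7  -1.7] all [532.8 418.7  34.5  34.3  -2.1]
bottle_block 0.9 px 458 252 1758 med [ 519.  -358.7   19.6] top 24.9 [ 528.1 -374.1  175.8   97.5  -89.6] all [ 529.1 -379.3  186.6  100.1  -89.2]
slide_tray 0.73 px 188 245 1811 med [526.6 371.2   3.6] top 12.3 [532.4 364.6 183.9  96.4  89.1] all [532.9 366.  186.9  98.   89.5]
pen_tray 0.7 px 320 211 828 med [631.8   8.3   3.1] top 11.4 [633.3   8.   90.   80.1  83.3] all [634.3   9.6  93.3  82.2  82.8]
lab_timer 0.56 px 228 292 589 med [404.7 249.6  17.4] top 22.2 [405.5 250.8  64.   61.  -26.1] all [406.4 252.9  65.8  64.7  65.1]
tape_roll 0.78 px 256 205 434 med [645.5 184.1  18. ] top 22.6 [647.  185.1  68.1  66.3 -86.1] all [646.7 184.5  68.8  66.7  17.8]
eraser 0.53 px 337 222 124 med [631.4   4.6  13.6] top 16.5 [634.6   4.4  50.2  25.8  78.3] all [634.6   4.4  50.2  25.8  78.3]
pen_tray 0.86 px 336 224 527 med [626.8   4.5   5.4] top 12.1 [633.4   5.7  92.6  84.4  83.7] all [634.4   5.7  92.2  86.3  85.7]
```

View pics/t9.png

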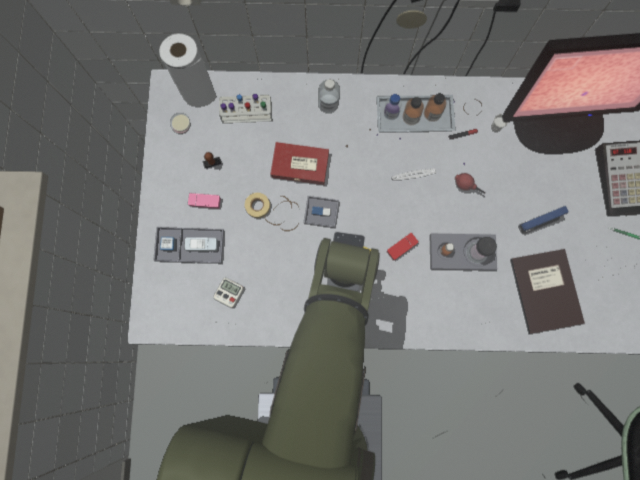

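View pics/s9.png

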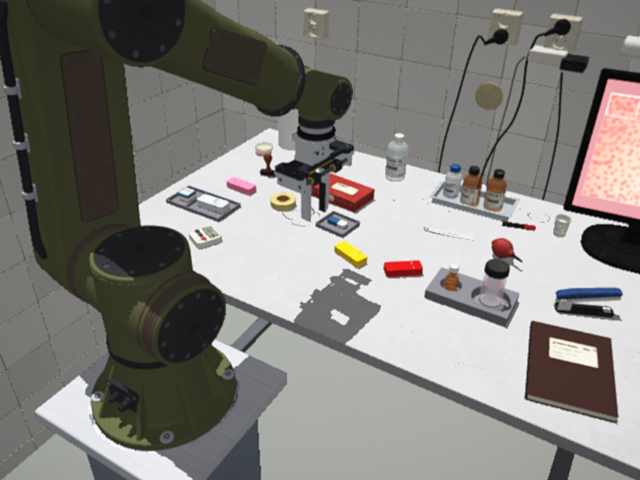

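All five things are in place: the jar at (485, 245) and bottle (447, 248) stand in the block, the box (167, 243) and mailer (202, 243) lie in the slide tray, and the eraser (321, 211) is in the stationery tray. The timer and tape are unmoved.

```bash
python3 -c "
from cell import manip
print(manip.sign_off())"
```

```text
the job is handed in; nothing more can be done
None
```

All five things are in their places, and I handed the job in at about 37.5 s on the clock. `sign_off()` gives no verdict, so these are my own last camera checks:

| Thing | Measured in the holder's frame (x, y), mm | Allowed y, mm | Other checks |
|---|---|---|---|
| Staining jar, large well | (-1, -40) | -55 to -25 | Top about 4 mm higher than it read on the desk, so on the well floor |
| Small bottle, small well | about (1, 48) | 35 to 59 | Upright in both last pictures |
| Slide mailer, long bay | (0, -35) | -73 to 7 | Flat, about 3 mm above its desk reading |
| Cover-glass box, short bay | (0, 54) | 40 to 73 | Flat, about 3 mm above its desk reading |
| Eraser, stationery tray | within about 5 of the centre | -32 to 32 | Level when I lowered it |

- **Bystanders:** the timer and tape roll read within 1 mm of where they started. The arm ended clear of everything.
- **Missed detections:** in the last top picture the detector labelled the slide tray as the bottle and did not report the eraser. The bottle's numbers come from an earlier top view. The eraser's come from the scene camera. Both show in place in the last pictures.
- **Small disagreements:** the top and wrist cameras differed by about 2–4 mm, well inside the tolerances. The gripper closed to about 50 mm on the jar rather than 59 mm; only its base is that wide, and the grip held.

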